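# Press the setting block into the corner of the setting station

## Robot

A 6-joint arm with a two-finger parallel gripper is mounted at the origin on a cart in front of the work surface, level with it; the furniture and walls round the work are solid. World frame = base frame: x ahead of the robot, y to its left, z up, the work surface at z = 0. Lengths are in mm, angles in degrees, forces in N, time in s.
With the tool pointing down it reaches from about 350 to 850 mm from the base axis. Payload 8.1 kg.
Tool frame: the origin (TCP) lies between the finger pads; the fingertips stand 17 mm ahead of it and the grasp point (between the pads) lies 2 mm behind it; z points along the fingers, y is the line along which they close (so a half turn about z gives the same grasp; the last joint's range is limited). The gripper opens to 85 mm and grips with 20 to 120 N. Pads are 22 mm wide; open, the fingers measure 114 mm over their backs; the gripper's body (76 mm by 85 mm) begins 54 mm behind the grasp point. The pads swing forward as they close: fully open they stand 13 mm farther back than shut.
Start: joints at [-72.731, 7.471, 85.268, -0, 87.261, -4.893], TCP at [226.356, -555.669, 248.292] pointing down, gripper open.
Joint ranges: [-169.43, 169.43], [-51.17, 129.36], [1.28, 143.12], [-76.62, 256.62], [0, 156.53], [-152.29, 152.29]. Speed limits (degrees/s): [136.94, 136.94, 159.86, 180, 180, 180].

## Interface

Orientations are given as [roll, pitch, yaw] about the fixed x, y, z axes, in that order (R = Rz(yaw) Ry(pitch) Rx(roll)).
In Python, from bench import sense, snapshot, hand_in, trace, place_of gives the robot as it stands.
- The arm moves only by the shell command python3 -m handwheel 'ROWS' [FORCE]. ROWS is JSON, a list of rows, each a list of 7 numbers: the opening, from -1 (shut) to 1 (fully open), then the shift along the tool's x, y, z in cm, then the turn, a rotation vector about the tool's x, y, z in rad. A call has 1 to 12 rows; each row shifts and turns the commanded pose from where the row before left it, along the tool's axes as they then stand; what a row does not reach is not made up. A row lasts 1/12 s, in which the tool goes at most 41.7 mm and 7.16 degrees, less where a joint would pass 70% of its speed; a pose out of reach is approached as far as the arm can. A call with a gripper value outside its range is refused whole. The fingers move at their own pace and stop on an object; FORCE is the grip in N (left out, the last holds). Time passes only in rows, so rows that do not move let the fingers close. It gives the time, the measured TCP pose, the force, the opening and the grip force at its end, in the units of the state.
- sense(): the state, without advancing time (a new reading comes with each control period).
- snapshot(name): name is "side" or "top" or "wrist"; returns a dict with "image" (480x640x3 uint8, red, green, blue), "intrinsics" (3x3 intrinsics, pixels), "k1" (the pictures are not rectified: a ray, as slopes to the right and down, at radius r is drawn at 1 + k1 r^2 times it, then the intrinsics apply), "R" (3x3) and "t" (3): a world point X has camera coordinates R X + t. Camera axes: x right, y down, z forward; pixel columns grow to the right and rows downward; lengths in mm; the calibration is good to about 2 mm. A picture is of the moment at which its call begins. There is no depth.
- hand_in(): hands the job in; it is judged then, once.
Trained networks look in a picture, given as the dict that the camera call returned (one of the last four; its "shot" number tells which), for a name from the list of things; names that differ only in an ending like _2 or _b are one class to them, and where a whole thing is asked for, a point or a joint stands for the part that bears it (a point fixed in the world has none). Each returns a list of dicts, best first, with "conf" (0 to 1); they miss things now and then, are a little off and sometimes report something else, mostly with a low value. They report only what shows in the picture. A call takes as long as a camera call. They do not tell look-alikes from the thing itself.
- trace(picture, query): "pixels" (480x640 bool, what is visible of it).
- place_of(picture, query): "location" ([x, y, z] in mm, in world coordinates, good to about 4 mm: a listed point, or the origin of a listed thing).
The state is a dict: "time": time; "joint_pos": joint angles; "qd": joint speeds; "joint_efforts": joint torques, N m; "tool_pos": TCP position; "tcp_rot": TCP orientation; "ft_force": force on the tool from outside, world axes, zero at the start; "wrist_torque": the same for the moment, N m; "finger_gap": finger opening in mm; "grip_force": force on a finger pad.
Only numpy, scipy, OpenCV 4.12 (cv2) and the standard library are available. Lean on these libraries where they do the work, as an engineer would, in place of code of your own. Each camera call takes 0.05 s, during which the arm holds its last target. There are 200 camera calls.

## Task

Lift the blue dust cover of the setting station and swing it right over until it rests open on its stop. Then stand the black setting block upright on the metal plate, push it into the corner flat against both brass fences at once, and finish while still holding it there, pressed against both of them. Do not disturb the loupe or the two lens cells.

Things in the scene. Friction and masses are not known exactly. Their poses are not given: they have to be found in the camera images.
- station: Setting station fixed to the bench (its place and yaw vary): an aluminium base plate, 140 mm along its x by 150 mm along its y, 12 mm thick, under a blue hinged dust cover. Origin at the centre of the plate's underside; x points to the hinge side (away from the robot), y to the left, z up. Shut, the cover encloses the whole plate and its top stands 46 mm above the bench.
- corner (a point): The point on the station's plate, at its top surface (12 mm above the bench), where the inner faces of the two brass fences would meet; axes as the station's. It lies 4 mm in +x and 45 mm in +y from the station's origin. The block belongs on its -x, -y side.
- back_fence: Brass bar fixed on the plate, 10 mm high above the plate, 10 mm thick. Its inner face is the plane x = 0 of the corner point, looks to -x and runs from y = -6 to -66 mm. Pose given is that of the station (same origin and axes).
- side_fence: Brass bar fixed on the plate, 10 mm high above the plate, 10 mm thick. Its inner face is the plane y = 0 of the corner point, looks to -y and runs from x = -6 to -61 mm. Pose given is that of the station (same origin and axes).
- cover (a joint): Hinge of the dust cover: 0 shut, 1.9 rad resting open on its stop, leaning back. It turns about the station's y axis, the front edge going up and over to +x. Cover 0.18 kg, nearly free hinge: it falls shut below about 1.3 rad, and beyond about 1.45 rad falls open to its stop by itself.
- cover_hinge (a point): Point on the hinge axis of the cover (axis along the station's y), mid-width, 16 mm above the bench, 70 mm in +x from the station's origin.
- cover_bar (a point): Centre of the cover's round steel bar handle, 9 mm thick, 84 mm long along the station's y, a bracket at each end. Shut, it is 38 mm above the bench, 174 mm in -x and 22 mm in +z from the hinge axis; it turns with the cover. 31 mm are free between bar and cover, so open the fingers only part way there. The bar can turn between the fingers of a gripper that stays pointing down.
- block_center (a point): Centre (half-way up) of the black steel setting block, a plain block 20 mm (its x) by 28 mm (its y) by 34 mm high (its z), 0.16 kg give or take a quarter, loose, standing upright on the bench to the right of the station. Either pair of sides may face the fences. Contact is grippy (friction up to about 1): pressed hard on the plate, the block drags before it reaches a fence.
- setting_block: The same block; origin at the centre of its underside.
- loupe: Bystander: black eye loupe, 41 mm across, 36 mm high, loose; origin under its centre.
- cell_a: Bystander: black and white lens cell, 29 mm across, 16 mm high, loose; origin under its centre.
- cell_b: Bystander: black and white fluted lens cell, 30 mm across, 20 mm high, loose; origin under its centre.
Mind the look-alikes: they are no part of the job. What is shaped like the setting_block but green is not meant.

How it is judged:
By the outcome, as a careful person would: the job done as asked, in the order asked, and still so for the second after the job is handed in, while the arm keeps its last pose, push and grip.
It also fails if it takes over 72 s, if anything falls off the work surface, if the arm or the gripper's body presses on something with over 40 N, if the wrist force passes 120 N, or if a joint passes its speed limit or range.

## Working session

There is one attempt and no reset: what is moved stays moved. The work goes in short steps, Python scripts to look and compute and a shell command to move; the robot and the scene stay as the last step left them, time stands still between calls to the robot, and variables do not carry over. Pictures are saved under pics/ and viewed, at most 10 in all, crops included, and the job is handed in when it is done.

```bash
ls; mkdir -p pics
python3 - <<'E'
from bench import *
import cv2,numpy as np
s=sense();print({k:np.round(v,2).tolist() for k,v in s.items()})
ims=[]
for c in ["top","side"]:
    p=snapshot(c); ims.append(cv2.resize(p["image"],(640,480))[:,:,::-1])
    print(c,np.round(p["R"],2).tolist(),np.round(p["t"]).tolist())
    for q in ["station","corner","cover_hinge","cover_bar","block_center","setting_block","loupe","cell_a","cell_b"]:
        print(q,[(round(d["conf"],2),np.round(d["location"]).tolist()) for d in place_of(p,q)[:3]])
    cv2.imwrite(f"pics/{c}0.png",ims[-1])
E
```

```text
pics
{'time': 0.0, 'joint_pos': [-72.73, 7.52, 85.33, 0.0, 87.26, -4.89], 'qd': [0.09, 0.13, 0.18, -0.01, -0.0, 0.0], 'joint_efforts': [-0.0, -56.94, -50.06, -0.0, 0.01, 0.0], 'tool_pos': [226.22, -555.17, 247.24], 'tcp_rot': [-179.89, -0.01, 22.16], 'ft_force': [-0.41, -0.33, 0.53], 'wrist_torque': [-0.08, -0.02, -0.02], 'grip_force': 0.0, 'finger_gap': 85.36}
top [[0.07, -1.0, 0.0], [-0.97, -0.06, -0.21], [0.21, 0.01, -0.98]] [-19.0, 529.0, 952.0]
station [(0.89, [523.0, 295.0, 1.0])]
corner [(0.58, [519.0, 335.0, 11.0])]
cover_hinge [(0.94, [590.0, 303.0, 17.0]), (0.51, [478.0, -170.0, -0.0])]
cover_bar [(0.79, [422.0, 276.0, 39.0])]
block_center [(0.72, [501.0, -30.0, -5.0]), (0.71, [479.0, -240.0, 15.0]), (0.52, [451.0, -102.0, 16.0])]
setting_block [(0.71, [479.0, -168.0, 2.0]), (0.68, [425.0, 276.0, 42.0]), (0.64, [447.0, -100.0, -2.0])]
loupe [(0.59, [623.0, -291.0, -1.0])]
cell_a [(0.55, [506.0, -28.0, -4.0])]
cell_b [(0.55, [506.0, -28.0, -4.0])]
side [[0.97, -0.24, 0.0], [-0.1, -0.41, -0.9], [0.22, 0.88, -0.43]] [-523.0, 96.0, 933.0]
station [(0.68, [524.0, 291.0, 2.0])]
corner [(0.91, [518.0, 334.0, 12.0])]
cover_hinge [(0.78, [589.0, 302.0, 14.0]), (0.64, [527.0, 293.0, -1.0])]
cover_bar [(0.81, [422.0, 275.0, 39.0])]
block_center [(0.76, [450.0, -95.0, 13.0]), (0.6, [480.0, -162.0, 15.0]), (0.56, [475.0, -241.0, 16.0])]
setting_block [(0.84, [479.0, -240.0, 2.0]), (0.83, [452.0, -96.0, -2.0]), (0.77, [480.0, -174.0, 0.0])]
loupe [(0.83, [623.0, -293.0, 5.0])]
cell_a [(0.79, [481.0, -333.0, 1.0]), (0.65, [506.0, -24.0, -5.0])]
cell_b [(0.79, [481.0, -333.0, 1.0]), (0.65, [506.0, -24.0, -5.0])]
```

View pics/top0.png

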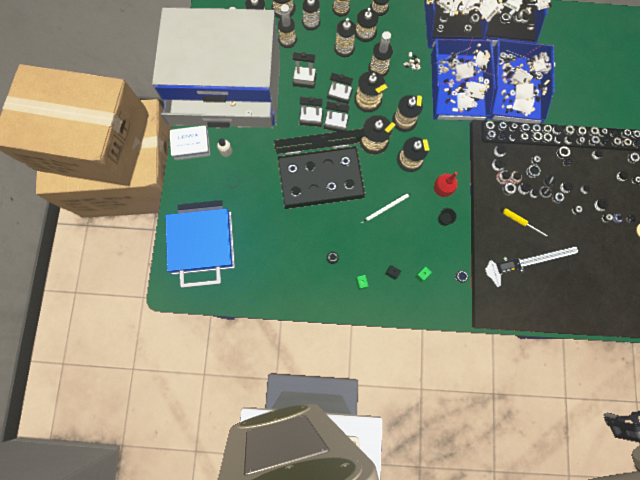

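View pics/side0.png

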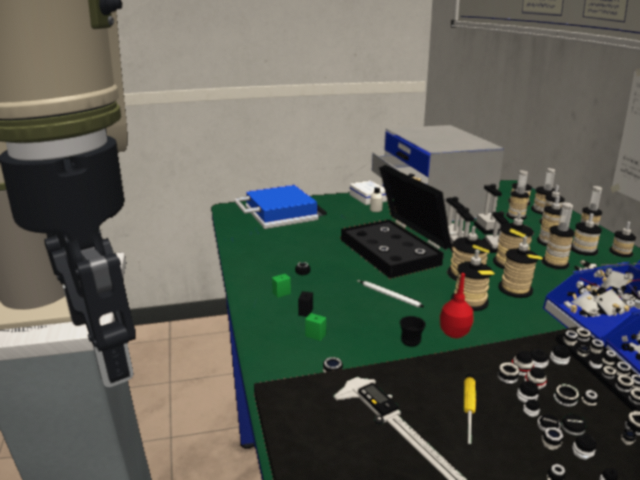

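Top view: black block at (393,271); look-alikes are green blocks at (363,282) and (425,273); also black are the loupe (447,216) and the cells (333,257), (462,276). The choice is the black one at (393,271). The station's blue cover is at (200,240), and the bar at (200,278).

```bash
cat > h.py <<'E'
from bench import *
import cv2,numpy as np
from scipy.spatial.transform import Rotation as Ro
def ray(p,uv):
    K=np.array(p["intrinsics"]);uv=np.atleast_2d(np.float64(uv))
    d=cv2.undistortPoints(uv.reshape(-1,1,2),K,np.array([p["k1"],0,0,0.]),).reshape(-1,2)
    return d
def world(p,uv,z):
    d=ray(p,uv);R=np.array(p["R"]);t=np.array(p["t"])
    c=-R.T@t;v=np.c_[d,np.ones(len(d))]@R
    return c+v*((z-c[2])/v[:,2])[:,None]
def pix(p,X):
    return cv2.projectPoints(np.float64(X).reshape(-1,1,3),cv2.Rodrigues(np.array(p["R"]))[0],np.float64(p["t"]),np.array(p["intrinsics"]),np.array([p["k1"],0,0,0.]))[0].reshape(-1,2)
def plan(target,yaw):
    "shift in tool axes (cm) and turn (rad) to target, tool down"
    s=sense();R=Ro.from_euler("xyz",s["tcp_rot"],degrees=True)
    T=Ro.from_euler("xyz",[180,0,yaw],degrees=True)
    print("t",s["time"],"pos",np.round(s["tool_pos"],1),"rot",np.round(s["tcp_rot"],1),"shift cm",np.round(R.inv().apply(np.array(target)-s["tool_pos"])/10,2),"rotvec",np.round((R.inv()*T).as_rotvec(),3))
E
python3 - <<'E'
from h import *
p=snapshot("top");im=p["image"].astype(int)
m=((im[:,:,2]>150)&(im[:,:,0]<90)&(im[:,:,1]<160)).astype(np.uint8);m[:195]=0;m[300:]=0;m[:,:150]=0;m[:,250:]=0
c=max(cv2.findContours(m,0,2)[0],key=cv2.contourArea).reshape(-1,2)
r=cv2.minAreaRect(world(p,c,46)[:,:2].astype(np.float32));print(r)
for q in ["block_center","cover_bar"]:
  for d in trace(p,q)[:3]:
    v=np.argwhere(d["pixels"]);print(q,d["conf"],v.mean(0)[::-1],len(v))
print(world(p,(393,271),34))
t=cv2.resize(p["image"][245:305,340:440],None,fx=4,fy=4,interpolation=2)
b=cv2.resize(p["image"][195:295,140:260],None,fx=4,fy=4,interpolation=2)
o=np.zeros((400,880,3),np.uint8);o[:240,:400]=t;o[:400,400:880]=b
cv2.imwrite("pics/c1.png",o[:,:800,::-1])
for y in [9]:
    plan([422,276,150],y)
E
```

```text
((521.7272338867188, 289.45196533203125), (136.6839141845703, 148.996337890625), 9.805553436279297)
block_center 0.46 [361.51456311 282.05825243] 103
block_center 0.45 [392.19083969 272.14503817] 131
cover_bar 0.8 [198.78884462 242.68675299] 4016
[[ 478.47729324 -168.79078496   34.        ]]
t 1.15 pos [ 226.4 -555.7  248.3] rot [180.    0.   22.2] shift cm [ 49.49 -69.64   9.83] rotvec [0.   0.   0.23]
```

View pics/c1.png

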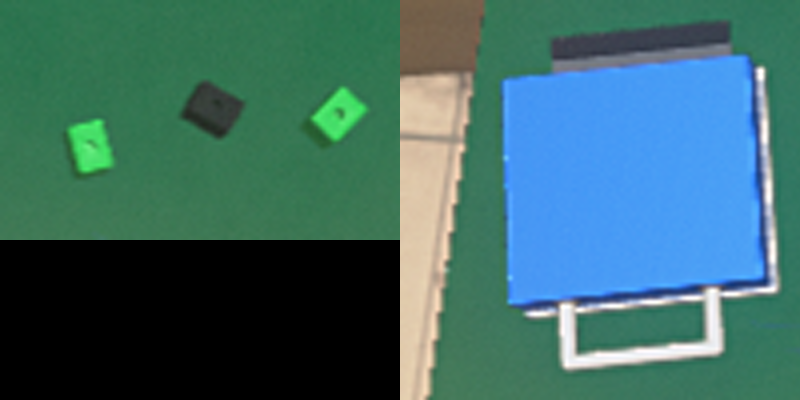

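The crop confirms the black upright block at (393,271), the only non-green one. Station yaw is about 9.5°, so tool yaw 99.5° to grip the bar.

```bash
python3 -m handwheel '[[-0.4,0,0,0,0,0,-0.112],[-0.4,0,0,0,0,0,-0.112],[-0.4,0,0,0,0,0,-0.112],[-0.4,0,0,0,0,0,-0.112],[-0.4,0,0,0,0,0,-0.112],[-0.4,0,0,0,0,0,-0.112],[-0.4,0,0,0,0,0,-0.112],[-0.4,0,0,0,0,0,-0.112],[-0.4,0,0,0,0,0,-0.112],[-0.4,0,0,0,0,0,-0.112],[-0.4,0,0,0,0,0,-0.112],[-0.4,0,0,0,0,0,-0.118]]' 20
python3 - <<'E'
from h import *
plan([430,-180,250],99.5)
E
```

```text
time: 2.15
tool_pos: [226.4, -555.7, 248.3]
tcp_rot: [-180.0, 0.0, 99.8]
ft_force: [0.1, -0.4, -0.1]
finger_gap: 25.5
grip_force: 0.0
t 2.15 pos [ 226.4 -555.7  248.3] rot [-180.     0.    99.8] shift cm [33.54 26.48 -0.17] rotvec [-0.     0.     0.006]
```

```bash
python3 -m handwheel '[[-0.4,2.8,2.2,0,0,0,0],[-0.4,2.8,2.2,0,0,0,0],[-0.4,2.8,2.2,0,0,0,0],[-0.4,2.8,2.2,0,0,0,0],[-0.4,2.8,2.2,0,0,0,0],[-0.4,2.8,2.2,0,0,0,0],[-0.4,2.8,2.2,0,0,0,0],[-0.4,2.8,2.2,0,0,0,0],[-0.4,2.8,2.2,0,0,0,0],[-0.4,2.8,2.2,0,0,0,0],[-0.4,2.8,2.2,0,0,0,0],[-0.4,2.8,2.2,0,0,0,0.006]]'
python3 - <<'E'
from h import *
p=snapshot("wrist")
cv2.imwrite("pics/w1.png",p["image"][:,:,::-1])
print([(round(d["conf"],2),np.round(d["location"]).tolist()) for d in place_of(p,"setting_block")])
im=p["image"]
g=im.max(2)
uv=pix(p,[478,-168,34])[0];print(uv)
plan([419,273,150],99.5)
E
```

```text
time: 3.15
tool_pos: [431.8, -179.1, 248.6]
tcp_rot: [180.0, 0.0, 99.2]
ft_force: [0.1, -0.6, -0.7]
finger_gap: 25.5
grip_force: 0.0
[(0.96, [476.0, -168.0, -3.0]), (0.92, [477.0, -239.0, 1.0]), (0.63, [449.0, -99.0, 1.0])]
[364.22126194 204.89784527]
t 3.25 pos [ 433.  -176.6  248.5] rot [ 1.799e+02 -1.000e-01  9.950e+01] shift cm [44.57  5.99  9.91] rotvec [ 0.002 -0.001 -0.001]
```

View pics/w1.png

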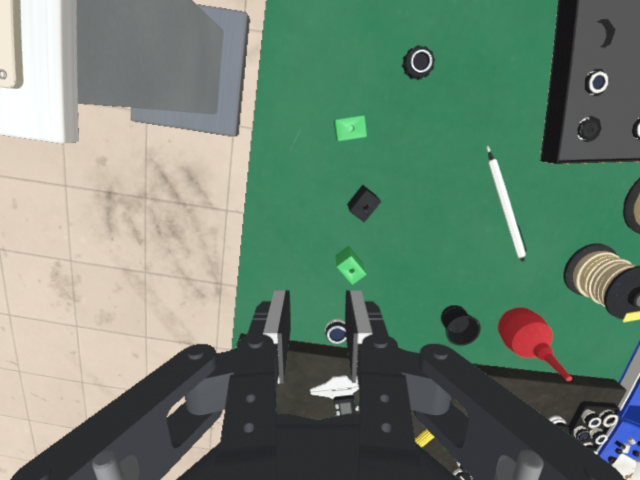

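Wrist view: black block at (364,203) between green ones at (351,128) and (351,265). Next, to the bar.

```bash
python3 -m handwheel '[[-0.4,3.9,0.5,0.8,0,0,0],[-0.4,3.9,0.5,0.8,0,0,0],[-0.4,3.9,0.5,0.8,0,0,0],[-0.4,3.9,0.5,0.8,0,0,0],[-0.4,3.9,0.5,0.8,0,0,0],[-0.4,3.9,0.5,0.8,0,0,0],[-0.4,3.9,0.5,0.8,0,0,0],[-0.4,3.9,0.5,0.8,0,0,0],[-0.4,3.9,0.5,0.8,0,0,0],[-0.4,3.9,0.5,0.8,0,0,0],[-0.4,3.9,0.5,0.8,0,0,0],[-0.4,1.6,0.5,0.8,0,0,0]]'
python3 - <<'E'
from h import *
p=snapshot("wrist")
cv2.imwrite("pics/w2.png",p["image"][:,:,::-1])
for q in ["cover_bar","cover_hinge","station"]:
  print(q,[(round(d["conf"],2),np.round(d["location"]).tolist()) for d in place_of(p,q)])
im=p["image"].astype(int)
m=((im[:,:,2]>150)&(im[:,:,0]<90)&(im[:,:,1]<170)).astype(np.uint8)
c=max(cv2.findContours(m,0,2)[0],key=cv2.contourArea).reshape(-1,2)
print(cv2.boundingRect(c),cv2.minAreaRect(world(p,c,46)[:,:2].astype(np.float32)))
print(pix(p,[[419,273,38]]))
plan([419,273,42],99.5)
E
```

```text
time: 4.25
tool_pos: [419.0, 271.8, 152.2]
tcp_rot: [180.0, -0.1, 99.3]
ft_force: [0.4, 0.6, 0.3]
finger_gap: 25.7
grip_force: 0.0
cover_bar [(0.69, [424.0, 272.0, 39.0])]
cover_hinge [(0.67, [594.0, 302.0, 15.0])]
station [(0.57, [523.0, 290.0, 0.0])]
(368, 134, 207, 196) ((522.1498413085938, 292.13995361328125), (135.98281860351562, 146.93994140625), 9.910285949707031)
[[317.69648519 239.19782788]]
t 4.45 pos [419.5 267.8 152. ] rot [-179.9    0.    99.2] shift cm [ 0.53  0.05 11.  ] rotvec [-0.001  0.001 -0.005]
```

View pics/w2.png

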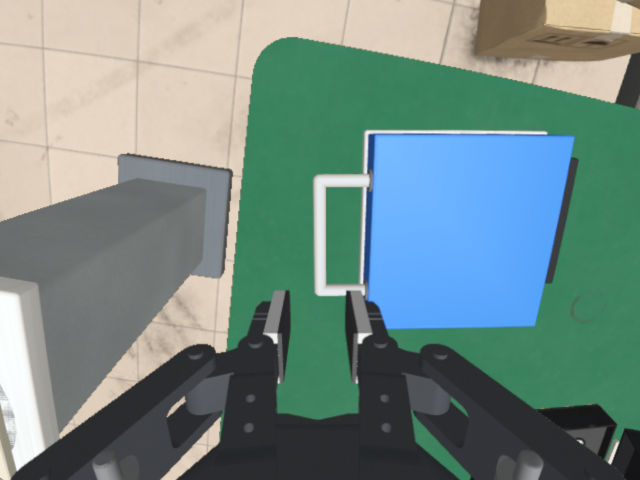

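Bar shows as a vertical piece at u≈320, v 178–293, centre (320,236), about 1.7 mm further in +x than predicted and parallel to the pads. Descend and grip.

```bash
python3 -m handwheel '[[-0.4,0.3,0.1,2,0,0,-0.005],[-0.4,0.4,0.2,2,0,0,0],[-0.4,0,0,2,0,0,0],[-0.4,0,0,2,0,0,0],[-0.4,0,0,1.8,0,0,0],[-0.4,0,0,1.8,0,0,0],[-0.4,0,0,0,0,0,0],[-0.4,0,0,0,0,0,0],[-1,0,0,0,0,0,0],[-1,0,0,0,0,0,0],[-1,0,0,0,0,0,0],[-1,0,0,0,0,0,0]]' 25
```

```text
time: 5.45
tool_pos: [420.2, 274.9, 37.6]
tcp_rot: [-179.8, 0.0, 99.5]
ft_force: [-11.1, -6.1, 9.4]
finger_gap: 7.8
grip_force: 25.7
```

```bash
python3 -m handwheel '[[-1,0,0,0,0,0,0],[-1,0,0,0,0,0,0],[-1,0,0,0,0,0,0]]' 25
python3 - <<'E'
from h import *
s=sense();R=174;z=22
for i in range(20):
    a,b=1.9*i/19,1.9*(i+1)/19
    f=lambda t:np.array([-R*np.cos(t)+z*np.sin(t),R*np.sin(t)+z*np.cos(t)])
    if i<19:
        d=f(b)-f(a);print(i,"toolY",round(d[0]/10,2),"toolZ",round(-d[1]/10,2),"cum",np.round(f(b)-f(0)))
E
```

```text
time: 5.7
tool_pos: [420.2, 274.9, 37.6]
tcp_rot: [-179.8, 0.1, 99.5]
ft_force: [-10.9, -5.2, 9.6]
finger_gap: 7.8
grip_force: 25.7
0 toolY 0.31 toolZ -1.73 cum [ 3. 17.]
1 toolY 0.48 toolZ -1.69 cum [ 8. 34.]
2 toolY 0.64 toolZ -1.63 cum [14. 50.]
3 toolY 0.8 toolZ -1.56 cum [22. 66.]
4 toolY 0.95 toolZ -1.47 cum [32. 81.]
5 toolY 1.1 toolZ -1.37 cum [43. 94.]
6 toolY 1.23 toolZ -1.25 cum [ 55. 107.]
7 toolY 1.35 toolZ -1.12 cum [ 69. 118.]
8 toolY 1.45 toolZ -0.98 cum [ 83. 128.]
9 toolY 1.54 toolZ -0.83 cum [ 98. 136.]
10 toolY 1.62 toolZ -0.67 cum [115. 143.]
11 toolY 1.68 toolZ -0.51 cum [131. 148.]
12 toolY 1.72 toolZ -0.34 cum [149. 152.]
13 toolY 1.75 toolZ -0.17 cum [166. 153.]
14 toolY 1.75 toolZ 0.01 cum [184. 153.]
15 toolY 1.74 toolZ 0.18 cum [201. 151.]
16 toolY 1.72 toolZ 0.36 cum [218. 148.]
17 toolY 1.67 toolZ 0.53 cum [235. 142.]
18 toolY 1.61 toolZ 0.69 cum [251. 136.]
```

```bash
python3 -m handwheel '[[-1,0,0.1,-0.8,0,0,0],[-1,0,0.2,-0.9,0,0,0],[-1,0,0.2,-0.8,0,0,0],[-1,0,0.28,-0.9,0,0,0],[-1,0,0.32,-0.8,0,0,0],[-1,0,0.32,-0.83,0,0,0],[-1,0,0.4,-0.8,0,0,0],[-1,0,0.4,-0.76,0,0,0],[-1,0,0.47,-0.75,0,0,0],[-1,0,0.48,-0.72,0,0,0],[-1,0,0.55,-0.7,0,0,0],[-1,0,0.55,-0.67,0,0,0]]' 25
```

```text
time: 6.7
tool_pos: [461.1, 282.0, 132.7]
tcp_rot: [-179.7, 0.0, 99.5]
ft_force: [-19.5, -6.8, 15.8]
finger_gap: 7.7
grip_force: 25.6
```

```bash
python3 -m handwheel '[[-1,0,1.23,-1.25,0,0,0],[-1,0,1.35,-1.12,0,0,0],[-1,0,1.45,-0.98,0,0,0],[-1,0,1.54,-0.83,0,0,0],[-1,0,1.62,-0.67,0,0,0],[-1,0,1.68,-0.51,0,0,0],[-1,0,1.72,-0.34,0,0,0],[-1,0,0,0,0,0,0]]' 25
```

```text
time: 7.37
tool_pos: [571.5, 300.9, 191.6]
tcp_rot: [179.6, -0.1, 99.4]
ft_force: [-0.6, -0.2, 9.5]
finger_gap: 7.9
grip_force: 26.2
```

```bash
python3 -m handwheel '[[-1,0,1.7,-0.17,0,0,0],[-1,0,1.7,0.01,0,0,0],[-1,0,1.7,0.18,0,0,0],[-1,0,1.7,0.36,0,0,0],[-1,0,1.5,0.5,0,0,0],[-1,0,0.8,0.35,0,0,0],[-1,0,0,0,0,0,0]]' 25
python3 - <<'E'
from h import *
p=snapshot("side")
cv2.imwrite("pics/s2.png",p["image"][:,:,::-1])
E
```

```text
time: 7.95
tool_pos: [660.0, 316.0, 177.6]
tcp_rot: [179.7, -0.1, 99.5]
ft_force: [1.3, 3.0, 4.8]
finger_gap: 7.9
grip_force: 26.2
```

View pics/s2.png

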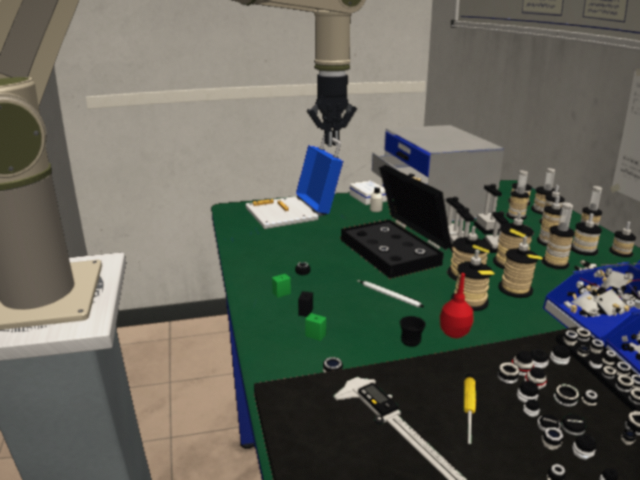

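Cover stands open at (320,180), leaning back, with the plate and fences exposed at (280,208). Release and rise.

```bash
python3 -m handwheel '[[-0.4,0,0.3,0.1,0,0,0],[-0.4,0,0.2,0,0,0,0],[-0.4,0,0,0,0,0,0],[-0.4,0,0,0,0,0,0],[-0.4,0,0,-1,0,0,0],[-0.4,0,0,-2,0,0,0],[-0.4,0,0,-3,0,0,0],[-0.4,0,0,-3,0,0,0],[-0.4,0,-3,0,0,0,0],[-0.4,0,-4,0,0,0,0],[-0.4,0,-4,0,0,0,0],[-0.4,0,-4,0,0,0,0]]'
python3 - <<'E'
from h import *
p=snapshot("wrist")
cv2.imwrite("pics/w3.png",p["image"][:,:,::-1])
for q in ["corner","cover_hinge","cover_bar","station"]:
  print(q,[(round(d["conf"],2),np.round(d["location"]).tolist()) for d in place_of(p,q)])
o=np.array([522.5,291,0]);c,s_=np.cos(np.radians(9.7)),np.sin(np.radians(9.7));R=np.array([[c,-s_,0],[s_,c,0],[0,0,1]])
W=lambda v:o+R@np.array(v)
print("corner w",W([4,45,12]),pix(p,[W([4,39,22]),W([4,-21,22]),W([-2,45,22]),W([-57,45,22])]))
plan([500,-100,280],99.5)
E
```

```text
time: 9.0
tool_pos: [513.1, 290.6, 264.9]
tcp_rot: [180.0, -0.0, 99.4]
ft_force: [0.0, 1.0, 0.3]
finger_gap: 25.4
grip_force: 0.0
corner [(0.92, [522.0, 334.0, 8.0])]
cover_hinge [(0.92, [592.0, 304.0, 18.0])]
cover_bar [(0.93, [670.0, 316.0, 173.0])]
station [(0.93, [519.0, 292.0, 0.0])]
corner w [518.8607918  336.03061363  12.        ] [[329.78907741 167.19963853]
 [329.36863522 221.8337615 ]
 [324.12814651 161.46146164]
 [271.88593712 161.70922021]]
t 9.25 pos [515.1 291.3 265.8] rot [179.9  -0.   99.5] shift cm [-38.35  -7.92  -1.46] rotvec [ 0.002 -0.    -0.001]
```

View pics/w3.png

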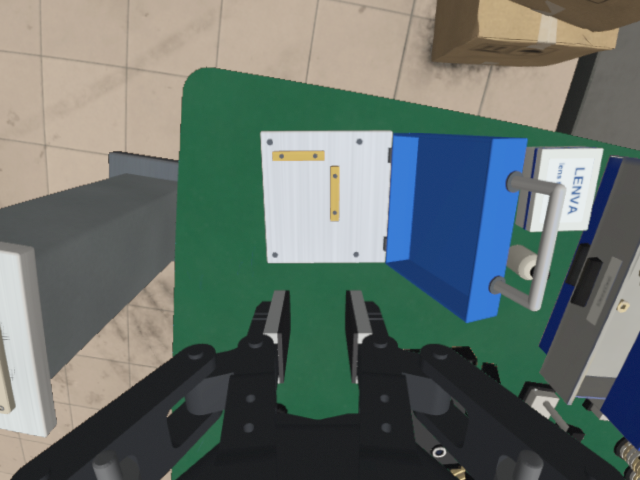

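Cover rests open (bar seen at (545,245), located at 173 mm height, 1.9 rad). The fence faces at u≈330 and v≈161 match my station model within a millimetre. Next, over to the block.

```bash
python3 -m handwheel '[[-0.1,-3.7,-0.95,0.2,0,0,0],[-0.1,-3.7,-0.95,0.3,0,0,0],[-0.1,-3.7,-0.95,0.5,0,0,0],[-0.1,-3.7,-0.95,1,0,0,0],[-0.1,-3.7,-0.95,1,0,0,0],[-0.1,-3.7,-0.95,1,0,0,0],[-0.1,-3.7,-0.95,1,0,0,0],[-0.1,-3.7,-0.95,1,0,0,0],[-0.1,-3.7,-0.95,1,0,0,0],[-0.1,-3.7,-0.95,1,0,0,0],[-0.1,-3.7,-0.95,1,0,0,0],[-0.1,-3.7,-0.95,1.3,0,0,0]]'; python3 -m handwheel '[[-0.1,0,0,0,0,0,0],[-0.1,0,0,0,0,0,0]]'
python3 - <<'E'
from h import *
p=snapshot("wrist")
im=p["image"]
cv2.imwrite("pics/w4.png",im[:,:,::-1])
d=place_of(p,"block_center");print([(round(x["conf"],2),np.round(x["location"]).tolist()) for x in d])
plan([476,-168,100],99.5)
E
```

```text
time: 10.25
tool_pos: [476.9, -169.0, 162.9]
tcp_rot: [179.8, 0.1, 99.4]
ft_force: [0.7, -0.4, -0.4]
finger_gap: 38.6
grip_force: 0.0
time: 10.42
tool_pos: [475.7, -168.5, 161.4]
tcp_rot: [-180.0, -0.0, 99.2]
ft_force: [0.2, 0.9, -0.0]
finger_gap: 38.5
grip_force: 0.0
[(0.91, [478.0, -173.0, 18.0]), (0.71, [451.0, -98.0, 14.0]), (0.61, [473.0, -240.0, 15.0])]
t 10.5167 pos [ 476.4 -166.1  162.1] rot [179.9   0.   99.4] shift cm [-0.18 -0.07  6.21] rotvec [ 0.001  0.    -0.002]
```

View pics/w4.png

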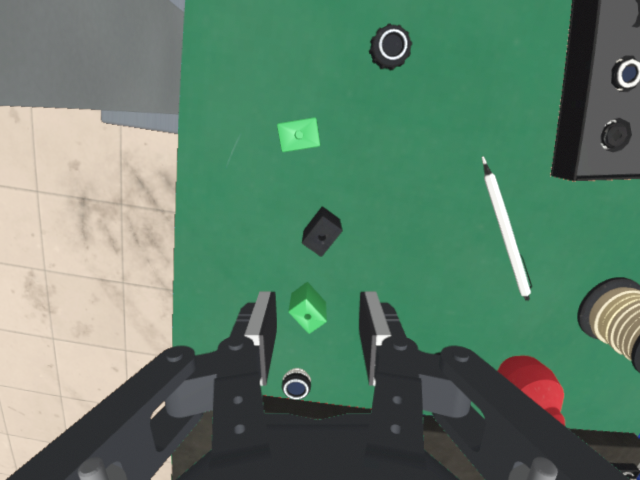

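```bash
cat >> h.py <<'E'
from scipy.optimize import minimize
def fitblock(p,m,x0,z0=0):
    S=8
    mm=cv2.resize(m.astype(np.uint8),None,fx=1,fy=1)
    def corners(v):
        c,s=np.cos(v[2]),np.sin(v[2])
        return np.array([[v[0]+c*a-s*b,v[1]+s*a+c*b,z] for a in(-10,10) for b in(-14,14) for z in(z0,z0+34)])
    def cost(v):
        h=cv2.convexHull(pix(p,corners(v)).astype(np.float32))
        q=np.zeros(m.shape,np.uint8);cv2.fillPoly(q,[np.round(h*16).astype(np.int32)],255,cv2.LINE_AA,4)
        return np.abs(q/255.-mm).sum()/mm.sum()
    best=None
    for yaw in np.radians(np.arange(0,180,15)):
        r=minimize(cost,[*x0,yaw],method="Nelder-Mead",options=dict(initial_simplex=np.array([[*x0,yaw],[x0[0]+4,x0[1],yaw],[x0[0],x0[1]+4,yaw],[*x0,yaw+.2]])))
        if best is None or r.fun<best.fun: best=r
    return best.x[:2],np.degrees(best.x[2])%180,best.fun
E
python3 - <<'E'
from h import *
p=snapshot("wrist");im=p["image"].astype(int)
m=(im.max(2)<62);k=np.zeros_like(m);k[200:262,290:355]=1;m&=k
n,l,st,_=cv2.connectedComponentsWithStats(m.astype(np.uint8));i=1+st[1:,4].argmax();m=l==i;print(st[i])
print(fitblock(p,m,[477,-170]))
t=snapshot("top");im=t["image"].astype(int);m=(im.max(2)<70);k=np.zeros_like(m);k[260:285,380:405]=1;m&=k;print(m.sum())
print(fitblock(t,m,[477,-170]))
print(sense()["tool_pos"],sense()["tcp_rot"])
E
```

```text
[301 209  39  49 717]
(array([ 477.86308606, -168.75813671]), np.float64(164.01325524776385), np.float64(0.8607104766592829))
121
(array([ 481.30480062, -187.54750491]), np.float64(73.35311541712676), np.float64(0.9366067087992223))
[ 476.3209015  -165.01078866  162.22072168] [1.79927011e+02 3.10068146e-02 9.95207388e+01]
```

Run:
```python
from h import *
p=snapshot("wrist");im=p["image"].astype(int)
print(pix(p,[[478,-168.5,34],[478,-168.5,0]]),im[231,322],im[245,322],im[215,322],im[235,360],im[225,337])
print(p["k1"],p["intrinsics"])
d=trace(p,"block_center");print([(x["conf"],np.argwhere(x["pixels"]).min(0),np.argwhere(x["pixels"]).max(0),x["pixels"].sum()) for x in d])
m=(im[:,:,1]-im[:,:,0]<30)&(im.max(2)<100);k=np.zeros_like(m);k[195:265,285:360]=1;m&=k
m=cv2.morphologyEx(m.astype(np.uint8),cv2.MORPH_CLOSE,np.ones((5,5)))
n,l,st,_=cv2.connectedComponentsWithStats(m);i=1+st[1:,4].argmax();m=l==i;print(st[i])
print(fitblock(p,m,[478,-168.5]))
```

```text
[[318.67549113 239.11609376]
 [318.46584178 226.59404507]] [60 62 63] [59 62 64] [32 33 34] [ 64 135  99] [31 36 35]
-0.05477783275338526 [[345.53569835   0.         317.31155324]
 [  0.         345.53569835 238.34765084]
 [  0.           0.           1.        ]]
[(0.87, array([211, 300]), array([259, 340]), np.int64(1259)), (0.82, array([123, 277]), array([155, 317]), np.int64(1083)), (0.81, array([285, 287]), array([334, 324]), np.int64(1296))]
[ 300  210   40   50 1204]
(array([ 478.99058939, -169.45840803]), np.float64(157.69356576253807), np.float64(0.1269363559377239))
```

```bash
python3 -m handwheel '[[0,0,0,1,0,0,0.111],[0,0,0,1,0,0,0.111],[0,0,0,1,0,0,0.111],[0,0,0,1,0,0,0.111],[0,0,0,1,0,0,0.111],[0,0,0,1,0,0,0],[0,0,0,0,0,0,0],[0,0,0,0,0,0,0],[0,0,0,0,0,0,0]]'
python3 - <<'E'
from h import *
for _ in range(2):
  p=snapshot("wrist");im=p["image"].astype(int)
  u,v=pix(p,[479,-169,20])[0].astype(int);k=np.zeros(im.shape[:2],bool);k[max(v-60,0):v+60,u-55:u+55]=1
  m=(im[:,:,1]-im[:,:,0]<30)&(im.max(2)<100)&k
  m=cv2.morphologyEx(m.astype(np.uint8),cv2.MORPH_CLOSE,np.ones((5,5)))
  n,l,st,_=cv2.connectedComponentsWithStats(m);i=1+st[1:,4].argmax();m=l==i
  r=fitblock(p,m,[479,-169]);print(u,v,st[i],r)
  plan([*r[0],30],r[1]-90)
cv2.imwrite("pics/w5.png",p["image"][:,:,::-1])
E
```

```text
time: 11.47
tool_pos: [475.6, -165.4, 101.9]
tcp_rot: [180.0, 0.0, 67.8]
ft_force: [0.6, -0.1, 0.3]
finger_gap: 42.3
grip_force: 0.0
324 259 [ 308  230   36   60 1827] (array([ 478.53824592, -169.53664347]), np.float64(154.1580126779076), np.float64(0.0939910063642315))
t 11.5167 pos [ 475.8 -165.6  102.2] rot [179.9   0.   67.8] shift cm [-0.26  0.4   7.22] rotvec [0.001 0.    0.063]
324 258 [ 308  230   36   59 1817] (array([ 478.6560517 , -169.43455756]), np.float64(155.47422791204508), np.float64(0.098086697529865))
t 11.5667 pos [ 475.8 -165.7  102.2] rot [179.9   0.   67.8] shift cm [-0.24  0.4   7.22] rotvec [0.001 0.    0.04 ]
```

View pics/w5.png

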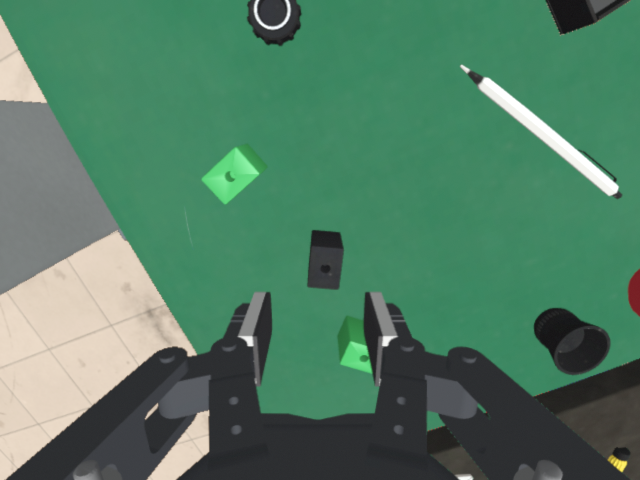

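Block's top face at (310–342, 249–290), tilted ~3–4° clockwise; pads straddle its column. Correct and descend.

```bash
python3 -m handwheel '[[0,-0.2,0.4,1.2,0,0,0.05],[0,0,0,1.5,0,0,0],[0,0,0,1.5,0,0,0],[0,0,0,1.5,0,0,0],[0,0,0,1.5,0,0,0],[0,0,0,0,0,0,0],[0,0,0,0,0,0,0],[-1,0,0,0,0,0,0],[-1,0,0,0,0,0,0],[-1,0,0,0,0,0,0],[-1,0,0,0,0,0,0],[-1,0,0,0,0,0,0]]' 40;  python3 -m handwheel '[[-1,0,0,0,0,0,0],[-1,0,0,0,0,0,0],[-1,0,0,0,0,0,0],[-1,0,0,0,0,0,0]]' 40; python3 -c "
from h import *
print(sense())"
```

```text
time: 12.57
tool_pos: [479.3, -169.5, 30.9]
tcp_rot: [179.8, 0.0, 64.8]
ft_force: [-1.3, 0.5, 6.3]
finger_gap: 19.3
grip_force: 40.2
time: 12.9
tool_pos: [479.3, -169.5, 30.9]
tcp_rot: [179.8, 0.0, 64.8]
ft_force: [-0.4, 0.5, 6.8]
finger_gap: 19.3
grip_force: 40.2
{'time': 12.9, 'joint_pos': array([-2.52535020e+01,  6.19954876e+00,  1.10823374e+02, -5.20491982e-03,
        6.28209106e+01, -5.07417513e-02]), 'qd': array([ 0.00158697, -0.07467109, -0.05109931, -0.05828848, -0.00931878,
        0.02214689]), 'joint_efforts': array([ 1.65634038e-02, -4.49853945e+01, -3.98893833e+01,  5.47223759e-02,
       -3.80427903e-01,  7.37128903e-04]), 'tool_pos': array([ 479.29348767, -169.50607401,   30.93232379]), 'tcp_rot': array([1.79843838e+02, 4.77497242e-03, 6.47996044e+01]), 'ft_force': array([-0.37593031,  0.4540916 ,  6.80737706]), 'wrist_torque': array([ 0.05413973,  0.15138475, -0.04067585]), 'grip_force': 40.175448060035706, 'finger_gap': 19.275967966034493}
```

```bash
python3 -m handwheel '[[-1,0,0,-1,0,0,0],[-1,0,0,-3,0,0,0],[-1,0,0,-3,0,0,0],[-1,0,0,-3,0,0,0],[-1,0,0,0,0,0,-0.102],[-1,0,0,0,0,0,-0.102],[-1,0,0,0,0,0,-0.102],[-1,0,0,0,0,0,-0.102],[-1,0,0,0,0,0,-0.102],[-1,0,0,0,0,0,-0.097],[-1,0,0,0,0,0,0],[-1,0,0,0,0,0,0]]' 40;  python3 -c "
from h import *
plan([503.2,309,130],99.6)"
```

```text
time: 13.9
tool_pos: [478.1, -168.9, 129.8]
tcp_rot: [180.0, 0.0, 99.4]
ft_force: [-0.2, 0.6, -2.0]
finger_gap: 19.0
grip_force: 39.3
t 13.9 pos [ 478.1 -168.9  129.8] rot [180.    0.   99.4] shift cm [ 4.674e+01  1.028e+01 -3.000e-02] rotvec [ 0.     0.    -0.004]
```

```bash
python3 -m handwheel '[[-1,3.9,0.86,0,0,0,-0.004],[-1,3.9,0.86,0,0,0,0],[-1,3.9,0.86,0,0,0,0],[-1,3.9,0.86,0,0,0,0],[-1,3.9,0.86,0,0,0,0],[-1,3.9,0.86,0,0,0,0],[-1,3.9,0.86,0,0,0,0],[-1,3.9,0.86,0,0,0,0],[-1,3.9,0.86,0,0,0,0],[-1,3.9,0.86,0,0,0,0],[-1,3.9,0.86,0,0,0,0],[-1,3.8,0.8,0,0,0,0]]' 40; python3 -m handwheel '[[-1,0,0,0,0,0,0],[-1,0,0,0,0,0,0],[-1,0,0,0,0,0,0],[-1,0,0,0,0,0,0]]'; python3 -c "
from h import *
p=snapshot('wrist');cv2.imwrite('pics/w6.png',p['image'][:,:,::-1])
plan([503.2,309,48],99.6)
o=np.array([522.5,291,0]);c,s=np.cos(np.radians(9.7)),np.sin(np.radians(9.7))
W=lambda x,y,z:[522.5+c*x-s*y,291+s*x+c*y,z]
print(pix(p,[W(4,39,22),W(4,-21,22),W(-2,45,22),W(-57,45,22)]))"
```

```text
time: 14.9
tool_pos: [499.5, 310.9, 129.6]
tcp_rot: [180.0, -0.0, 99.6]
ft_force: [0.6, -0.5, -1.1]
finger_gap: 19.4
grip_force: 39.3
time: 15.23
tool_pos: [499.9, 307.7, 129.2]
tcp_rot: [-180.0, 0.0, 99.7]
ft_force: [-0.3, -1.4, -1.2]
finger_gap: 19.1
grip_force: 39.4
t 15.2833 pos [500.  307.5 129.3] rot [-180.     0.    99.7] shift cm [0.1  0.34 8.13] rotvec [-0.     0.     0.001]
[[351.19916605 218.39976113]
 [348.59942227 295.02741788]
 [342.84467224 210.04756695]
 [263.74582991 209.99911203]]
```

View pics/w6.png

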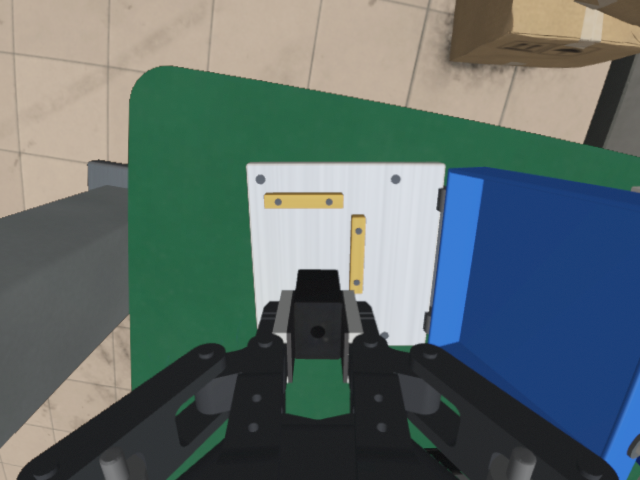

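Fence faces at u≈350 and v≈209 again match the model to 1 px; the block hangs upright and centred in the pads. Descend to just above the plate.

```bash
python3 -m handwheel '[[-1,0,0,1.5,0,0,0],[-1,0,0,2.5,0,0,0],[-1,0,0,2,0,0,0],[-1,0,0,1.2,0,0,0],[-1,0,0,0.6,0,0,0],[-1,0,0,0.5,0,0,0],[-1,0,0,0.1,0,0,0],[-1,0,0,0,0,0,0],[-1,0,0,0,0,0,0],[-1,0,0,0,0,0,0]]' 40; python3 -m handwheel '[[-1,0,0,0.05,0,0,0],[-1,0,0,0.05,0,0,0],[-1,0,0,0,0,0,0],[-1,0,0,0,0,0,0]]'
```

```text
time: 16.12
tool_pos: [500.7, 309.1, 46.5]
tcp_rot: [179.9, -0.0, 99.8]
ft_force: [0.6, -0.1, -1.2]
finger_gap: 19.0
grip_force: 39.4
time: 16.45
tool_pos: [499.9, 308.8, 44.3]
tcp_rot: [180.0, -0.0, 99.8]
ft_force: [-0.4, -0.1, -0.7]
finger_gap: 19.2
grip_force: 39.4
```

```bash
python3 -m handwheel '[[-1,0,0,0.05,0,0,0],[-1,0,0,0.05,0,0,0],[-1,0,0,0,0,0,0],[-1,0,0,0,0,0,0]]' 40; python3 -m handwheel '[[-1,0,0,0.05,0,0,0],[-1,0,0,0,0,0,0],[-1,0,0,0,0,0,0]]'; python3 -m handwheel '[[-1,0,0,0.05,0,0,0],[-1,0,0,0,0,0,0],[-1,0,0,0,0,0,0]]'
```

```text
time: 16.78
tool_pos: [499.8, 308.7, 43.2]
tcp_rot: [-180.0, 0.0, 99.8]
ft_force: [-0.3, 0.2, -1.5]
finger_gap: 19.4
grip_force: 39.4
time: 17.03
tool_pos: [499.9, 308.8, 43.0]
tcp_rot: [180.0, -0.0, 99.8]
ft_force: [-1.5, -1.4, 1.3]
finger_gap: 19.2
grip_force: 39.6
time: 17.28
tool_pos: [500.0, 308.8, 43.0]
tcp_rot: [180.0, -0.0, 99.8]
ft_force: [-2.9, -1.8, 5.9]
finger_gap: 19.2
grip_force: 40.3
```

```bash
python3 -m handwheel '[[-1,0,0,-0.06,0,0,0],[-1,0,0.2,0,0,0,0],[-1,0,0.2,0,0,0,0],[-1,0,0.2,0,0,0,0],[-1,0,0.2,0,0,0,0],[-1,0,0.2,0,0,0,0],[-1,0,0.1,0,0,0,0],[-1,0,0,0,0,0,0],[-1,0,0,0,0,0,0],[-1,0,0,0,0,0,0]]' 40; python3 -m handwheel '[[-1,0,0.1,0,0,0,0],[-1,0,0,0,0,0,0],[-1,0,0,0,0,0,0]]'; python3 -m handwheel '[[-1,0,0.05,0,0,0,0],[-1,0,0,0,0,0,0],[-1,0,0,0,0,0,0]]'
```

```text
time: 18.12
tool_pos: [511.1, 310.7, 43.0]
tcp_rot: [179.9, -0.0, 99.8]
ft_force: [-0.7, 0.3, 1.2]
finger_gap: 19.4
grip_force: 39.8
time: 18.37
tool_pos: [511.5, 310.8, 43.0]
tcp_rot: [-180.0, 0.0, 99.8]
ft_force: [-4.3, -1.6, 5.2]
finger_gap: 19.3
grip_force: 40.2
time: 18.62
tool_pos: [511.8, 310.8, 43.0]
tcp_rot: [-180.0, 0.0, 99.8]
ft_force: [-4.2, -1.4, 6.7]
finger_gap: 19.2
grip_force: 40.3
```

```bash
python3 -m handwheel '[[-1,0,0,-0.05,0,0,0],[-1,0,0,0,0,0,0],[-1,0,0,0,0,0,0]]' 40; python3 -m handwheel '[[-1,0,0.1,0,0,0,0],[-1,0,0,0,0,0,0],[-1,0,0,0,0,0,0]]';python3 -m handwheel '[[-1,0,0.1,0,0,0,0],[-1,0,0,0,0,0,0],[-1,0,0,0,0,0,0]]'
```

```text
time: 18.87
tool_pos: [512.2, 310.7, 43.0]
tcp_rot: [180.0, 0.0, 99.8]
ft_force: [0.1, -0.3, -1.4]
finger_gap: 19.0
grip_force: 39.4
time: 19.12
tool_pos: [513.2, 310.9, 43.2]
tcp_rot: [-180.0, 0.0, 99.8]
ft_force: [-0.9, -0.5, -0.9]
finger_gap: 19.5
grip_force: 39.3
time: 19.37
tool_pos: [513.4, 311.0, 43.1]
tcp_rot: [-179.9, 0.0, 99.8]
ft_force: [-5.0, -2.2, 1.6]
finger_gap: 19.0
grip_force: 39.6
```

```bash
python3 -m handwheel '[[-1,0,-0.12,-0.02,0,0,0],[-1,0.2,0,0,0,0,0],[-1,0.2,0,0,0,0,0],[-1,0.2,0,0,0,0,0],[-1,0.1,0,0,0,0,0],[-1,0,0,0,0,0,0],[-1,0,0,0,0,0,0],[-1,0,0,0,0,0,0]]' 60; python3 -m handwheel '[[-1,0.1,0,0,0,0,0],[-1,0,0,0,0,0,0],[-1,0,0,0,0,0,0]]';python3 -m handwheel '[[-1,0.1,0,0,0,0,0],[-1,0,0,0,0,0,0],[-1,0,0,0,0,0,0]]'
```

```text
time: 20.03
tool_pos: [512.0, 318.0, 43.7]
tcp_rot: [180.0, -0.0, 99.8]
ft_force: [-0.7, -0.1, -1.1]
finger_gap: 18.9
grip_force: 62.0
time: 20.28
tool_pos: [511.7, 318.9, 43.6]
tcp_rot: [180.0, -0.0, 99.8]
ft_force: [0.1, 0.3, -1.8]
finger_gap: 19.0
grip_force: 62.0
time: 20.53
tool_pos: [511.4, 319.9, 43.6]
tcp_rot: [-180.0, -0.0, 99.8]
ft_force: [1.2, 0.4, -1.0]
finger_gap: 18.5
grip_force: 62.0
```

```bash
python3 -m handwheel '[[-1,0.1,0,0.02,0,0,0],[-1,0,0,0,0,0,0],[-1,0,0,0,0,0,0]]' 60;python3 -m handwheel '[[-1,0.1,0,0,0,0,0],[-1,0,0,0,0,0,0],[-1,0,0,0,0,0,0]]';python3 -m handwheel '[[-1,0.1,0,0,0,0,0],[-1,0,0,0,0,0,0],[-1,0,0,0,0,0,0]]'
```

```text
time: 20.78
tool_pos: [511.3, 320.9, 43.4]
tcp_rot: [-180.0, 0.0, 99.8]
ft_force: [-0.7, 0.5, -0.8]
finger_gap: 18.4
grip_force: 62.0
time: 21.03
tool_pos: [511.2, 321.4, 43.4]
tcp_rot: [-180.0, 0.0, 99.8]
ft_force: [0.3, -4.7, -0.0]
finger_gap: 18.8
grip_force: 62.1
time: 21.28
tool_pos: [511.2, 321.5, 43.4]
tcp_rot: [-180.0, 0.1, 99.8]
ft_force: [-0.5, -7.7, 2.0]
finger_gap: 18.8
grip_force: 62.4
```

```bash
python3 -m handwheel '[[-1,-0.2,0,0,0,0,0],[-1,0,0,0.04,0,0,0],[-1,0,0,0,0,0,0],[-1,0,0,0,0,0,0]]' 60;python3 -m handwheel '[[-1,0,0,0.03,0,0,0],[-1,0,0,0,0,0,0],[-1,0,0,0,0,0,0]]';python3 -m handwheel '[[-1,0.2,0,0,0,0,0],[-1,0,0,0,0,0,0],[-1,0,0,0,0,0,0]]'
```

```text
time: 21.62
tool_pos: [511.3, 321.2, 43.1]
tcp_rot: [180.0, -0.0, 99.8]
ft_force: [0.6, -0.3, -0.9]
finger_gap: 18.6
grip_force: 62.2
time: 21.87
tool_pos: [511.4, 321.2, 43.1]
tcp_rot: [180.0, -0.0, 99.8]
ft_force: [-0.4, -0.1, 2.7]
finger_gap: 18.5
grip_force: 62.6
time: 22.12
tool_pos: [511.3, 321.5, 43.1]
tcp_rot: [-180.0, 0.1, 99.8]
ft_force: [0.1, -8.1, 6.3]
finger_gap: 18.7
grip_force: 63.0
```

```bash
python3 -m handwheel '[[-1,0,0.1,-0.04,0,0,0],[-1,0,0.1,0,0,0,0],[-1,0,0,0,0,0,0],[-1,0,0,0,0,0,0]]' 60;python3 -m handwheel '[[-1,0,0.1,0,0,0,0],[-1,0,0,0,0,0,0],[-1,0,0,0,0,0,0]]';python3 -m handwheel '[[-1,0,0.1,0,0,0,0],[-1,0,0,0,0,0,0],[-1,0,0,0,0,0,0]]'
```

```text
time: 22.45
tool_pos: [511.6, 321.5, 43.1]
tcp_rot: [-179.8, 0.2, 99.8]
ft_force: [-9.3, -10.1, 12.4]
finger_gap: 18.5
grip_force: 63.8
time: 22.7
tool_pos: [511.8, 321.6, 43.1]
tcp_rot: [-179.7, 0.2, 99.8]
ft_force: [-13.1, -11.0, 16.2]
finger_gap: 18.3
grip_force: 64.2
time: 22.95
tool_pos: [511.9, 321.6, 43.1]
tcp_rot: [-179.6, 0.2, 99.8]
ft_force: [-17.6, -12.6, 20.1]
finger_gap: 18.6
grip_force: 64.9
```

```bash
python3 -m handwheel '[[-1,0,0,-0.1,0,0,0],[-1,0,0,0,0,0,0],[-1,0,0,0,0,0,0],[-1,0,0,0,0,0,0]]' 60;python3 -m handwheel '[[-1,0,0,-0.06,0,0,0],[-1,0,0,0,0,0,0],[-1,0,0,0,0,0,0]]'; python3 -c "
from h import *
print(sense()['wrist_torque'])"
```

```text
time: 23.28
tool_pos: [511.8, 321.6, 43.1]
tcp_rot: [-179.6, 0.2, 99.8]
ft_force: [-14.2, -9.9, 11.7]
finger_gap: 18.8
grip_force: 63.7
time: 23.53
tool_pos: [511.8, 321.6, 43.1]
tcp_rot: [-179.6, 0.2, 99.8]
ft_force: [-10.4, -9.6, 6.2]
finger_gap: 18.9
grip_force: 63.0
[-1.50264819  2.01292738  0.12702049]
```

```bash
f(){ python3 -c "
from h import *
s=sense();print(s['wrist_torque'].round(3),s['tcp_rot'].round(2),s['ft_force'].round(1),s['tool_pos'].round(2))"; }; f; python3 -m handwheel '[[-1,0,0,0,0,0,-0.006],[-1,0,0,0,0,0,0],[-1,0,0,0,0,0,0]]' 60 >/dev/null; f; python3 -m handwheel '[[-1,0,0,0,0,0,-0.006],[-1,0,0,0,0,0,0],[-1,0,0,0,0,0,0]]' 60 >/dev/null; f;  python3 -m handwheel '[[-1,0,0,0,0,0,0.012],[-1,0,0,0,0,0,0],[-1,0,0,0,0,0,0]]' 60 >/dev/null; f; python3 -m handwheel '[[-1,0,0,0,0,0,0.006],[-1,0,0,0,0,0,0],[-1,0,0,0,0,0,0]]' 60 >/dev/null; f
```

```text
[-1.503  2.013  0.127] [-179.57    0.18   99.82] [-10.4  -9.6   6.2] [511.83 321.56  43.12]
[-1.507  1.927 -0.009] [-179.57    0.18  100.15] [-11.3  -8.3   5.7] [511.86 321.57  43.12]
[-1.506  1.914 -0.122] [-179.57    0.18  100.49] [-11.5  -9.    6.7] [511.9  321.53  43.14]
[-1.476  1.966  0.148] [-179.57    0.18   99.81] [-11.4  -7.8   6.4] [511.84 321.55  43.1 ]
[-1.578  2.017  0.194] [-179.57    0.19   99.48] [-11.4  -9.6   7.2] [511.81 321.57  43.12]
```

```bash
f(){ python3 -c "
from h import *
s=sense();print(s['wrist_torque'].round(3),s['tcp_rot'].round(2),s['ft_force'].round(1),s['tool_pos'].round(2));plan([511.8,321.6,43.1],100.15)"; }; python3 -m handwheel '[[-1,0,0,0,0,0,-0.012],[-1,0,0,0,0,0,0],[-1,0,0,0,0,0,0]]' 60 >/dev/null; f
```

```text
[-1.521  1.929 -0.022] [-179.57    0.18  100.15] [-10.2  -8.7   6.5] [511.86 321.54  43.11]
t 24.7833 pos [511.9 321.5  43.1] rot [-179.6    0.2  100.2] shift cm [ 0.01 -0.    0.  ] rotvec [-0.007  0.003  0.   ]
```

```bash
f(){ python3 -c "
from h import *
s=sense();print(s['wrist_torque'].round(3),s['tcp_rot'].round(2),s['ft_force'].round(1),s['tool_pos'].round(2),s['finger_gap'])"; }; python3 -m handwheel '[[-1,0,0,0,-0.004,0.002,0],[-1,0,0,0,0,0,0],[-1,0,0,0,0,0,0]]' 60 >/dev/null; f;  python3 -m handwheel '[[-1,0,0,0,-0.004,0.002,0],[-1,0,0,0,0,0,0],[-1,0,0,0,0,0,0]]' 60 >/dev/null; f
```

```text
[-1.524  1.98  -0.009] [-1.7980e+02  6.0000e-02  1.0014e+02] [-12.   -8.4   6.6] [511.8  321.49  43.09] 18.78158347639561
[-1.655  2.154 -0.037] [ 1.7999e+02 -5.0000e-02  1.0015e+02] [-11.1  -8.9   6.8] [511.69 321.45  43.06] 18.59162325585791
```

```bash
f(){ python3 -c "
from h import *
s=sense();print(s['wrist_torque'].round(3),s['tcp_rot'].round(2),s['ft_force'].round(1),s['tool_pos'].round(2),s['finger_gap'])"; }; python3 -m handwheel '[[-1,0,0,-0.05,0,0,0],[-1,0,0,0,0,0,0],[-1,0,0,0,0,0,0]]' 60 >/dev/null; f;  python3 -m handwheel '[[-1,0.1,0,-0.03,0,0,0],[-1,0,0,0,0,0,0],[-1,0,0,0,0,0,0]]' 60 >/dev/null; f
```

```text
[-1.409  1.784 -0.024] [ 1.7999e+02 -5.0000e-02  1.0015e+02] [-9.6 -8.2  2.8] [511.68 321.43  43.06] 18.699114459050662
[-2.028  1.513  0.069] [-1.8000e+02  4.0000e-02  1.0014e+02] [ -8.  -11.7   2. ] [511.67 321.57  43.1 ] 18.846061321143875
```

```bash
python3 -m handwheel '[[-1,0,0,0,0,0,0],[-1,0,0,0,0,0,0],[-1,0,0,0,0,0,0],[-1,0,0,0,0,0,0]]'
python3 - <<'E'
from h import *
for c in ["top","side"]:
  p=snapshot(c)
  for q in ["cover_bar","block_center","loupe","cell_a"]:
    print(c,q,[(round(d["conf"],2),np.round(d["location"]).tolist()) for d in place_of(p,q)[:3]])
print(sense()["ft_force"])
E
```

```text
time: 26.12
tool_pos: [511.7, 321.6, 43.1]
tcp_rot: [-180.0, 0.0, 100.1]
ft_force: [-8.2, -10.2, 2.6]
finger_gap: 18.8
grip_force: 62.5
top cover_bar [(0.69, [666.0, 317.0, 175.0])]
top block_center [(0.69, [450.0, -100.0, 13.0]), (0.66, [620.0, -292.0, -5.0]), (0.56, [478.0, -241.0, 12.0])]
top loupe [(0.81, [620.0, -291.0, -2.0]), (0.33, [594.0, 304.0, 14.0])]
top cell_a [(0.48, [482.0, -337.0, -1.0]), (0.43, [503.0, -30.0, -6.0]), (0.24, [514.0, 320.0, 34.0])]
side cover_bar [(0.7, [667.0, 317.0, 174.0]), (0.42, [528.0, 293.0, 4.0])]
side block_center [(0.72, [477.0, -240.0, 19.0]), (0.7, [510.0, 325.0, 30.0]), (0.67, [452.0, -92.0, 18.0])]
side loupe [(0.68, [622.0, -292.0, 4.0])]
side cell_a [(0.8, [478.0, -332.0, 1.0])]
[ -7.38409257 -12.01477679   2.57131513]
```

Cover open, bystanders unmoved, block seated and pressed on both sides. Handing in.

```bash
python3 -c "
from bench import hand_in
print(hand_in())"
```

```text
the job is handed in; nothing more can be done
None
```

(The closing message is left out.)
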